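# Top up the dish pile and hold the carrier gate open

## Robot

A 7-joint arm with a two-finger parallel gripper is mounted at the origin on a cart in front of the work surface, level with it; the furniture and walls round the work are solid. World frame = base frame: x ahead of the robot, y to its left, z up, the work surface at z = 0. Lengths are in m, angles in rad, forces in N, time in s.
With the tool pointing down it reaches from about 0.4 to 0.9 m from the base axis. Payload 5.5 kg.
Tool frame: the origin (TCP) lies midway between the tips of the shut fingers; the grasp point (between the pads) lies 19 mm behind it (manip.grip_depth is the distance from the TCP to the grasp point, in m); z points along the fingers, y is the line along which they close (so a half turn about z gives the same grasp; the last joint's range is limited). The gripper opens to 92 mm and grips with 3 to 60 N. Pads are 19 mm wide; open, the fingers measure 130 mm over their backs; the gripper's body (75 mm by 190 mm) begins 47 mm behind the grasp point.
Start: joints at [-0.943, 0.501, -0.427, 1.55, 0.221, 1.138, -0.21], TCP at [0.232, 0.607, 0.227] pointing down, gripper open.
Joint ranges: [-2.88, 2.88], [-0.31, 2.03], [-1.54, 1.56], [0.2, 2.42], [-1.41, 4.55], [0.19, 2.02], [-2.57, 2.57]. Speed limits (rad/s): [2.57, 2.57, 3.14, 3.14, 3.14, 3.14, 3.14].

## Interface

Orientations are given as a unit quaternion [x, y, z, w].
In Python, from bench import manip, effector, viewer gives the robot as it stands. Calls block until the motion is done:
- manip.move_pose(position, orientation): joint-space move of the TCP to a pose.
- manip.servo_line(position, ori=None, vel=0.15): straight line of the TCP; ori=None keeps the orientation; vel is the mean speed in m/s.
- manip.movej(angles): joint-space move.
- effector.open_jaws() and effector.close(f_grip=None): open the fingers fully, or close them until they stop; f_grip is the grip in N (None keeps the last).
- manip.sleep(seconds).
- manip.solve_ik(position, orientation): joint angles nearest the present ones, or None.
- viewer.get_image(name): name is "scene" or "top"; returns the picture (400x640x3 uint8, red, green, blue); there is no depth.
- viewer.get_calibration(name): a dict with "vfov" (degrees; the focal length in pixels is half the picture's height over the tangent of half this angle, whatever the lens; pixels are square), "cx", "cy" (the principal point, pixels), "eye" and "attitude" of the camera in the world. Camera axes: x right, y down, z forward; pixel columns grow to the right and rows downward; lengths in m; the calibration is good to about 2 mm. A picture is of the moment at which its call begins. get_calibration takes no time and is no camera call.
A pose or a line that the arm cannot do raises manip.PlanningError and nothing moves.
- manip.hand_in(): hands the job in; it is judged then, once.
Readings, each from a call of its own:
- manip.current_clock(): time.
- manip.current_q(): joint angles.
- manip.current_joint_velocities(): joint speeds.
- manip.current_tau(): joint torques, N m.
- manip.current_tool_pos(): TCP position.
- manip.current_tcp_rot(): TCP orientation.
- manip.current_force(): force on the tool from outside, world axes, zero at the start.
- manip.current_wrist_torque(): the same for the moment, N m.
- manip.current_finger_gap(): finger opening in m.
- manip.current_gripper_force(): force on a finger pad.
Only numpy, scipy, OpenCV 4.12 (cv2) and the standard library are available. Lean on these libraries where they do the work, as an engineer would, in place of code of your own. Each camera call takes 0.05 s, during which the arm holds its last target. There are 200 camera calls.

## Task

I am about to slide the pile of Petri dishes into the empty bay of the carrier and need both my hands for it. First lift the two loose dishes, kept level, one after the other squarely onto the pile; then squeeze the carrier's safety catch towards its lug as far as it goes, then the bolt catch likewise towards its own lug, swing the gate out past its check and finish holding the sprung gate wide open, at about a right angle. Leave the beaker, the timer and the tweezers where they are.

Things in the scene. Friction and masses are not known exactly. Their poses are not given: they have to be found in the camera images.
- dish_base: bottom dish of the pile, standing on the bench. All four loose dishes are alike: clear 60 mm Petri dishes with a tan agar layer, round, 60 mm across, 15 mm high, 30 g; origin at the centre of the underside, z up; a dish stands flat on the one below (15 mm per dish)
- dish_second: second dish, standing on dish_base, so the pile is 30 mm high at the start; same dish, origin at the centre of its underside
- dish_loose_1: one of the two loose dishes, lying flat on the bench away from the pile; to be stacked (in either order); origin at the centre of its underside
- dish_loose_2: the other loose dish, the same in every way
- dish_carrier: dish carrier, fixed: open-topped aluminium frame with clear panels, 140 (x) x 180 (y) x 110 mm high, four dishes in its right bay, left bay empty; origin at the centre of its underside, own -x points out of the gate side to the robot, +y to the latch side. Side carrying bars 20 mm out; a corner plate with the ball check, 12 mm high, reaches 62 mm out in front on the hinge side
- gate: gate in the carrier's front: clear leaf, lock rail on top; 168 mm from hinge axis to free edge, 12 mm (lowest point) to 112 mm (rail top) above the bench, rail 30 mm deep; origin on the vertical hinge axis at bench height, own +y along the leaf to the free edge, +x inwards. Two paddles and two lugs stand on the rail, up to 158 mm above the bench, free all round
- gate_swing (a joint): gate angle, rad: 0 shut, grows as the free edge swings out (counter-clockwise from above), stop at 1.62. A damped spring pulls it shut (about 0.25 N m when wide). From about 0.55 to 0.85 it rides over a sprung ball check (up to 0.6 N m in all); let go past the check it falls back to rest ajar on it at about 0.85, so it must be held to stay wide
- gate_hinge (a point): point on the gate's vertical hinge axis, 112 mm above the bench
- safety_slide (a joint): travel of the safety catch, m: 0 in the bolt's way, up to 0.014 squeezed fully towards its lug (gate's +x, inwards); friction about 3 N, it stays where it is left. Until it has moved 10 mm its foot stands behind the bolt bar and the bolt cannot be drawn
- safety_paddle (a point): middle of the safety catch's upright moving paddle, 59 mm from the hinge axis along the gate: 6 mm thick along the gate's x, 24 mm wide along the gate's y, from 120 to 158 mm above the bench, this point 140 mm
- safety_lug (a point): middle (140 mm up) of the fixed lug that the safety paddle is squeezed towards, on its inner side (gate's +x): 6 mm thick, 24 mm wide, same height; centres 26 mm apart at the start (32 mm over both), 12 mm when squeezed
- bolt_slide (a joint): travel of the bolt, m: 0 shot into the keeper, up to 0.012 squeezed fully towards its lug (gate's -y, to the hinge); a spring (4.5 to 6.3 N) shoots it out again when let go. From 0.010 its nose is clear of the keeper and the gate can swing; once the gate is out of the keeper the bolt may be let go
- bolt_paddle (a point): middle of the bolt catch's upright moving paddle, 140 mm from the hinge axis along the gate: 6 mm thick along the gate's y, 24 mm wide along the gate's x, from 120 to 158 mm above the bench, this point 140 mm
- bolt_lug (a point): middle (140 mm up) of the fixed lug that the bolt paddle is squeezed towards, 110 mm from the hinge axis: 6 mm thick, 24 mm wide, same height; centres 30 mm apart at the start (36 mm over both), 18 mm when squeezed
- beaker: small empty glass beaker, 56x61x71 mm, a bystander; origin at the centre of its underside
- timer: white bench timer, 64x64x17 mm, a bystander; origin at the centre of its underside
- tweezers: steel tweezers lying on the bench, 11x122x8 mm, a bystander; origin at the centre of the underside
Mind the look-alikes: they are no part of the job. What is shaped like the dish_loose_2 but orange or purple is not meant. Leave any pink look-alike of the dish_loose_1 alone.

How it is judged:
By the outcome, as a careful person would: the job done as asked, in the order asked, and still so for the second after the job is handed in, while the arm keeps its last pose, push and grip.
It also fails if it takes over 64 s, if anything falls off the work surface, if the arm or the gripper's body presses on something with over 40 N, if the wrist force passes 120 N, or if a joint passes its speed limit or range.

## Working session

There is one attempt and no reset: what is moved stays moved. The work goes in short steps, each a Python script; the robot and the scene stay as the last script left them, time stands still between calls to the robot, and variables do not carry over. Pictures are saved under pics/ and viewed, at most 10 in all, crops included, and the job is handed in when it is done.

```bash
mkdir -p pics; ls; python3 - <<'E'
from bench import manip, viewer
import cv2
for n in("scene","top"):
    cv2.imwrite(f"pics/{n}0.png",viewer.get_image(n)[:,:,::-1]); print(n,viewer.get_calibration(n))
print(manip.current_clock(),manip.current_tcp_rot(),manip.grip_depth,manip.current_tool_pos())
E
```

```text
pics
scene {'vfov': 45.74270634032957, 'cx': 323.9590876676794, 'cy': 198.78696656114838, 'eye': array([ 0.10316667, -0.67119555,  0.81961902]), 'attitude': array([ 0.87202396, -0.23634227,  0.10431744, -0.41573359])}
top {'vfov': 42.70324714776809, 'cx': 324.5850303805753, 'cy': 207.63097485738555, 'eye': array([0.38688603, 0.10821578, 1.64362791]), 'attitude': array([-0.70059003,  0.71232864, -0.03182326,  0.02736415])}
0.1 [ 1.81387098e-01  9.83411398e-01 -8.43119996e-04 -1.80537347e-04] 0.0188 [0.2317258  0.6066206  0.22581023]
```

View pics/scene0.png

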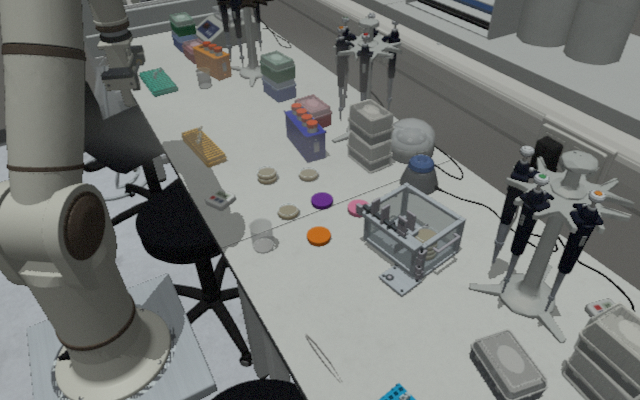

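View pics/top0.png

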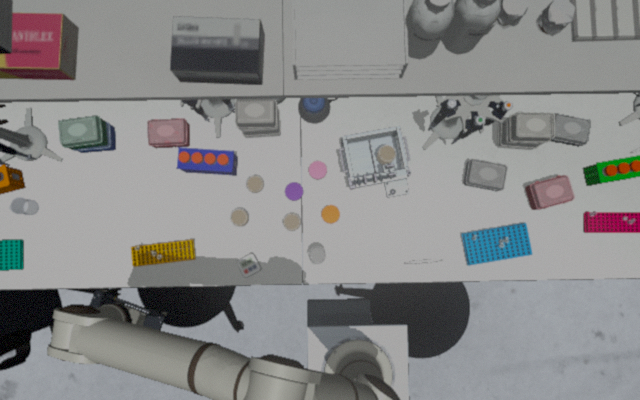

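```bash
cat > h.py <<'E'
import numpy as np, cv2
from bench import manip, effector, viewer
from scipy.spatial.transform import Rotation as R
def cam(n):
    c=viewer.get_calibration(n); f=200/np.tan(np.radians(c['vfov'])/2)
    return f,c['cx'],c['cy'],np.array(c['eye']),R.from_quat(c['attitude']).as_matrix()
def ray(n,u,v,z):
    f,cx,cy,e,A=cam(n); d=A@[(u-cx)/f,(v-cy)/f,1]; return e+d*(z-e[2])/d[2]
def proj(n,p):
    f,cx,cy,e,A=cam(n); q=(np.atleast_2d(p)-e)@A; return q[:,:2]/q[:,2:]*f+[cx,cy]
E
python3 - <<'E'
from h import *
t=cv2.imread('pics/top0.png'); s=cv2.imread('pics/scene0.png')
a=cv2.resize(t[120:280,220:430],None,fx=3.6,fy=3.6,interpolation=cv2.INTER_CUBIC)
cv2.imwrite('pics/c1.png',a)
b=cv2.resize(s[150:300,235:475],None,fx=3.33,fy=3.33,interpolation=cv2.INTER_CUBIC); cv2.imwrite('pics/c2.png',b)
for p in [(255,183),(239,216),(291,221)]:
    w=ray('top',*p,.015); print(p,w,proj('scene',w))
E
```

```text
(255, 183) [0.6063435  0.31844824 0.015     ] [[308.0108879  171.86503266]]
(239, 216) [0.5011833  0.36997924 0.015     ] [[267.31664828 173.9452696 ]]
(291, 221) [0.48248895 0.20450665 0.015     ] [[287.19050316 208.10319277]]
```

View pics/c1.png

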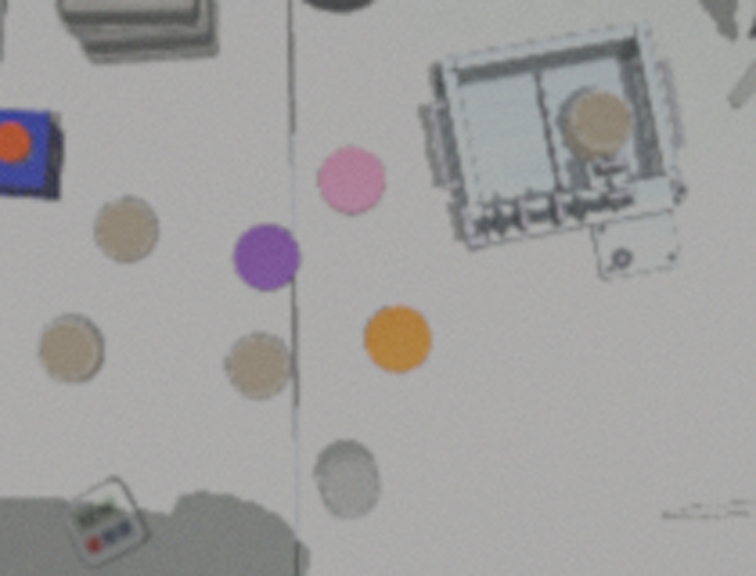

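View pics/c2.png

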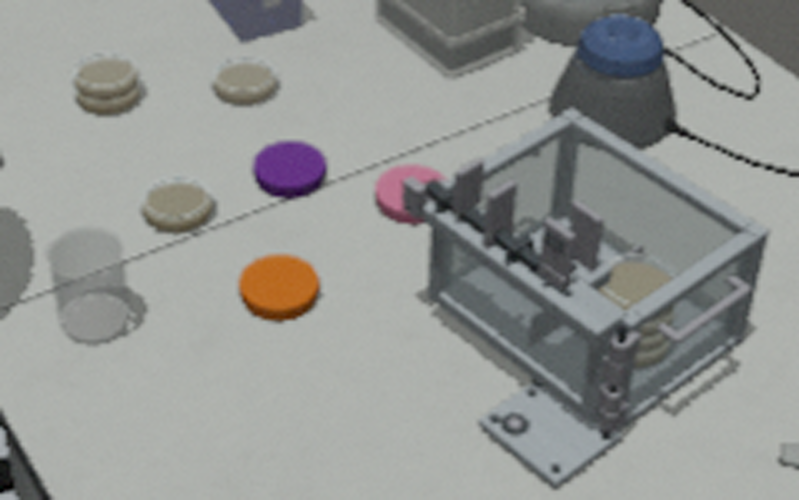

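The top view shows tan dishes at (255,183), (239,216) and (291,221). In the scene view only the one at (267,175), which is top (239,216), is two dishes high, so it is the pile. The other two, at scene (308,174) and (288,212), are the loose dishes. Purple (293,191), orange (331,214) and pink (317,170) are the decoys, and both enlarged crops confirm this. The carrier is upper right in the top view, with its hinge at its right and the catches on the front rail.

```bash
python3 - <<'E'
from h import *
t=np.mean([viewer.get_image('top') for _ in range(6)],0); s=np.mean([viewer.get_image('scene') for _ in range(6)],0)
np.savez('im.npz',t=t,s=s)
def seg(im,n,c,z,r=14):
    lab=im[...,0]-im[...,2]   # tan: red over blue
    m=np.zeros(im.shape[:2]); y,x=np.mgrid[:400,:640]
    w=(np.hypot(x-c[0],y-c[1])<r)&(lab>14)
    q=ray(n,x[w].mean(),y[w].mean(),z); return w.sum(),x[w].mean(),y[w].mean(),q.round(4)
for c,z in [((255,183),.010),((239,216),.025),((291,221),.010)]:
    print('top',seg(t,'top',c,z)); 
for c,z in [((308,173),.010),((267,175),.025),((288,211),.010)]:
    print('scene',seg(s,'scene',c,z))
a=cv2.resize(t[120:204,334:414,::-1],(480,504),interpolation=cv2.INTER_CUBIC)
b=cv2.resize(s[180:300,345:470,::-1],(800,768),interpolation=cv2.INTER_CUBIC)[:600]
cv2.imwrite('pics/d1.png',a);cv2.imwrite('pics/d2.png',b)
E
```

```text
top (np.int64(178), np.float64(254.67977528089887), np.float64(183.76966292134833), array([0.6045, 0.3201, 0.01  ]))
top (np.int64(187), np.float64(239.0855614973262), np.float64(217.1711229946524), array([0.4968, 0.3681, 0.025 ]))
top (np.int64(177), np.float64(291.3954802259887), np.float64(221.54237288135593), array([0.481 , 0.2036, 0.01  ]))
scene (np.int64(127), np.float64(307.84251968503935), np.float64(174.74015748031496), array([0.6023, 0.3125, 0.01  ]))
scene (np.int64(201), np.float64(266.62189054726366), np.float64(175.9900497512438), array([0.4905, 0.3491, 0.025 ]))
scene (np.int64(188), np.float64(287.8191489361702), np.float64(211.94148936170214), array([0.4793, 0.1952, 0.01  ]))[ WARN:0@10.446] global loadsave.cpp:1063 imwrite_ Unsupported depth image for selected encoder is fallbacked to CV_8U.
```

View pics/d2.png

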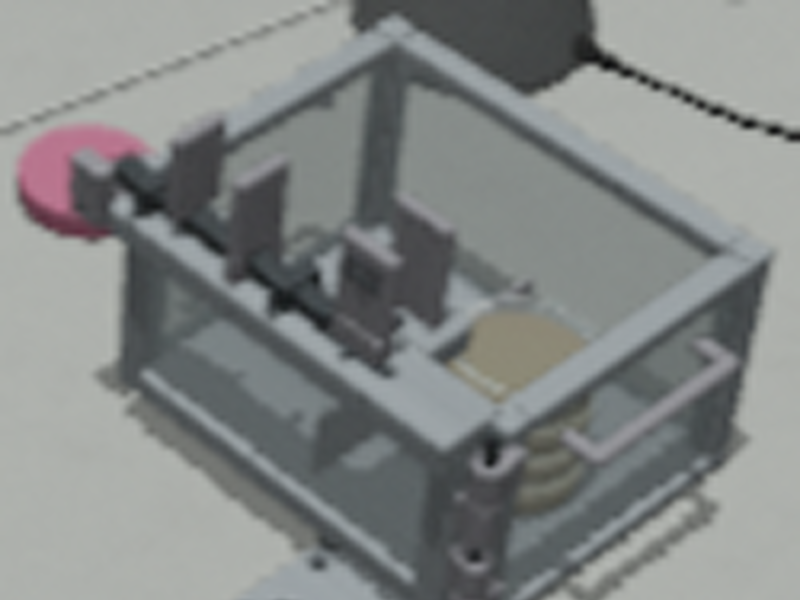

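View pics/d1.png

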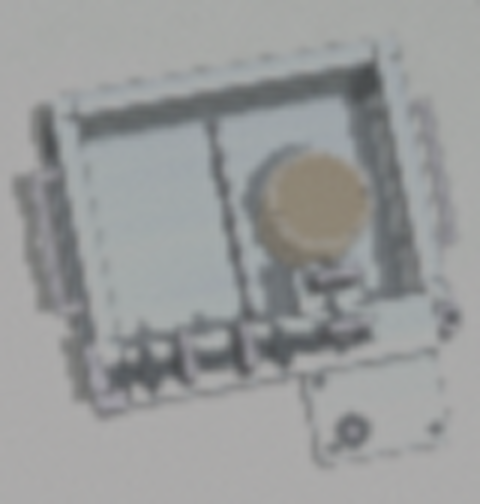

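```bash
python3 - <<'E'
from h import *
from scipy.optimize import least_squares
T=lambda u,v:(334+u/6-.4,120+v/6-.4); S=lambda u,v:(345+u/6.4-.4,180+v/6.4-.4)
# params cx,cy,yaw,hx,hy,xb,xs
def car(p,x,y,z): c,s=np.cos(p[2]),np.sin(p[2]); return [p[0]+c*x-s*y,p[1]+s*x+c*y,z]
def gate(p,x,y,z): return car(p,p[3]+x,p[4]+y,z)
def obs(p): return [
 ('top',car(p,.07,.09,.11),T(62,95)),('top',car(p,.07,-.09,.11),T(390,38)),
 ('scene',car(p,.07,.09,.11),S(393,15)),('scene',car(p,.07,-.09,.11),S(775,252)),
 ('scene',gate(p,p[5]-.012,.14,.158),S(172,148)),('scene',gate(p,p[5]+.012,.14,.158),S(222,118)),
 ('scene',gate(p,p[5]-.012,.11,.158),S(232,182)),('scene',gate(p,p[5]+.012,.11,.158),S(288,155)),
 ('scene',gate(p,p[6],.071,.158),S(345,230)),('scene',gate(p,p[6],.047,.158),S(402,262)),
 ('scene',gate(p,p[6]+.026,.071,.158),S(400,195)),('scene',gate(p,p[6]+.026,.047,.158),S(455,228)),
 ('top',gate(p,p[6]+.026,.059,.158),T(330,278)),
 ('top',gate(p,0,0,.10),T(450,318)),('scene',gate(p,0,0,.112),S(491,448))]
def res(p): return np.concatenate([proj(n,w)[0]-o for n,w,o in obs(p)])
r=least_squares(res,[.67,-.08,.15,-.06,-.08,0,0],loss='soft_l1')
p=r.x; print(p.round(4)); print(res(p).reshape(-1,2).round(1).tolist())
J=np.linalg.inv(r.jac.T@r.jac); print('sd@1px',np.sqrt(np.diag(J)).round(4))
print('hinge',gate(p,0,0,0),'safety',gate(p,p[6],.059,.14),gate(p,p[6]+.026,.059,.14),'bolt',gate(p,p[5],.14,.14),gate(p,p[5],.11,.14))
np.save('p.npy',p)
E
```

```text
[ 6.797e-01 -6.070e-02  1.669e-01 -7.770e-02 -9.030e-02 -3.000e-04
  6.000e-04]
[[-1.6, 0.5], [1.7, -0.6], [-0.0, 0.0], [-0.0, 0.0], [-0.1, -0.9], [-0.1, -0.7], [0.3, 0.5], [-0.6, 0.1], [0.1, -0.4], [-0.4, 0.4], [-0.0, -0.2], [-0.2, 0.3], [2.6, -1.1], [0.7, 0.4], [0.1, -0.6]]
sd@1px [0.0017 0.0023 0.0173 0.0032 0.0032 0.0034 0.0028]
hinge [np.float64(0.618052830212975), np.float64(-0.16269084565851474), 0] safety [np.float64(0.6088728511421555), np.float64(-0.10440601433156281), 0.14] [np.float64(0.6345117775323941), np.float64(-0.10008797617101683), 0.14] bolt [np.float64(0.594493618879893), np.float64(-0.024687000545151938), 0.14] [np.float64(0.5994759706035999), np.float64(-0.05427037714927331), 0.14]
```

```bash
python3 - <<'E'
from h import *
from scipy.optimize import minimize
d=np.load('im.npz'); K=6
I={'top':d['t'],'scene':d['s']}
D=[((255,183),(308,173),0,(.6045,.3201)),((239,216),(267,175),.015,(.4968,.368)),((291,221),(288,211),0,(.481,.2036))]
th=np.linspace(0,2*np.pi,60,endpoint=False)
def patch(n,c):
    x0,y0=c[0]-18,c[1]-16; P=I[n][y0:y0+32,x0:x0+36]; v=P[...,0]-P[...,2]
    v=v-np.median(np.r_[v[0],v[-1]]); return np.clip(v/np.percentile(v,92),0,1),x0,y0
def render(n,x,y,r,za,zb,x0,y0):
    pts=np.vstack([np.c_[x+r*np.cos(th),y+r*np.sin(th),0*th+z] for z in(za,zb)])
    q=((proj(n,pts)-[x0,y0]+.5)*K-.5); h=cv2.convexHull(np.round(q*16).astype(np.int32))
    m=np.zeros((32*K,36*K),np.float32); cv2.fillConvexPoly(m,h,1,shift=4)
    return cv2.resize(m,(36,32),interpolation=cv2.INTER_AREA)
PA=[{n:patch(n,c) for n,c in(('top',a),('scene',b))} for a,b,_,_ in D]
def cost(p,views=('top','scene')):
    e=0
    for i,(a,b,h,_) in enumerate(D):
        for n in views:
            v,x0,y0=PA[i][n]; e+=((render(n,p[2*i],p[2*i+1],p[6],p[7],p[8]+h,x0,y0)-v)**2).sum()
    return e
p0=np.array([.6045,.3201,.4968,.368,.481,.2036,.028,.003,.012])
sim=np.vstack([p0]+[p0+np.eye(9)[i]*.004 for i in range(9)])
for vs in (('top','scene'),('top',)):
    r=minimize(cost,p0,args=(vs,),method='Nelder-Mead',options=dict(initial_simplex=sim,maxiter=3000,maxfev=3000,xatol=1e-5)); print(vs,r.x.round(4),r.fun)
E
```

```text
Traceback (most recent call last):
  File "h.py", line 10, in proj
    f,cx,cy,e,A=cam(n); q=(np.atleast_2d(p)-e)@A; return q[:,:2]/q[:,2:]*f+[cx,cy]
                ~~~^^^
  File "h.py", line 5, in cam
    c=viewer.get_calibration(n); f=200/np.tan(np.radians(c['vfov'])/2)
ValueError: time passes only in moves, steps and waits
```

```bash
sed -i 's/^def cam/import functools\n@functools.cache\ndef cam/' h.py; cat > fit.py <<'E'
from h import *
from scipy.optimize import minimize
d=np.load('im.npz'); K=6
I={'top':d['t'],'scene':d['s']}
D=[((255,183),(308,173),0),((239,216),(267,175),.015),((291,221),(288,211),0)]
th=np.linspace(0,2*np.pi,60,endpoint=False)
def patch(n,c):
    x0,y0=c[0]-18,c[1]-16; P=I[n][y0:y0+32,x0:x0+36]; v=P[...,0]-P[...,2]
    v=v-np.median(np.r_[v[0],v[-1]]); return np.clip(v/np.percentile(v,92),0,1),x0,y0
def render(n,x,y,r,za,zb,x0,y0):
    pts=np.vstack([np.c_[x+r*np.cos(th),y+r*np.sin(th),0*th+z] for z in(za,zb)])
    q=((proj(n,pts)-[x0,y0]+.5)*K-.5); h=cv2.convexHull(np.round(q*16).astype(np.int32))
    m=np.zeros((32*K,36*K),np.float32); cv2.fillConvexPoly(m,h,1,shift=4)
    return cv2.resize(m,(36,32),interpolation=cv2.INTER_AREA)
PA=[{n:patch(n,c) for n,c in(('top',a),('scene',b))} for a,b,_ in D]
def cost(p,views=('top','scene')):
    return sum(((render(n,p[2*i],p[2*i+1],p[6],p[7],p[8]+h,*PA[i][n][1:])-PA[i][n][0])**2).sum() for i,(a,b,h) in enumerate(D) for n in views)
p0=np.array([.6045,.3201,.4968,.368,.481,.2036,.028,.003,.012])
sim=np.vstack([p0]+[p0+np.eye(9)[i]*.004 for i in range(9)])
for vs in (('top','scene'),('top',)):
    r=minimize(cost,p0,args=(vs,),method='Nelder-Mead',options=dict(initial_simplex=sim,maxiter=2000,maxfev=2000,xatol=1e-5)); print(vs,r.x.round(4),r.fun)
E
python3 fit.py
python3 - <<'E'
from h import *
p=np.load('p.npy'); yaw=p[2]
def q(yd): # tool down, closing dir angle yd
    y=np.array([np.cos(yd),np.sin(yd),0]); z=np.array([0,0,-1.]); return R.from_matrix(np.c_[np.cross(y,z),y,z]).as_quat()
for name,pos,a in [('d1',(.6045,.32,.003),-np.pi/4),('d2',(.481,.2036,.003),np.pi/2),('pile',(.497,.368,.033),-np.pi/4),('pile2',(.497,.368,.048),np.pi/2),('saf',(.63,-.1,.121),yaw),('bolt',(.6,-.045,.13),yaw+np.pi/2),('bolt90',(.5,-.15,.13),yaw+np.pi)]:
  for k in (0,np.pi):
    s=manip.solve_ik(np.array(pos),q(a+k)); print(name,k>0,None if s is None else np.round(s,2))
E
```

```text
('top', 'scene') [ 0.6063  0.3212  0.4983  0.3698  0.4819  0.2033  0.0247 -0.0008  0.0064] 54.505971035917625
('top',) [0.6051 0.3204 0.4972 0.3692 0.4809 0.2032 0.0244 0.006  0.0119] 20.41418374969153
d1 False [-0.58  0.78  0.07  1.59 -0.07  0.77 -1.26]
d1 True [-0.2   0.84 -0.48  1.58  0.48  0.84  1.48]
d2 False [-0.18  0.61 -0.34  2.01  0.35  0.58  0.82]
d2 True [-0.6   0.59  0.19  2.02 -0.2   0.55 -1.85]
pile False [-0.72  0.65  0.05  1.77 -0.05  0.72 -1.43]
pile True [-0.31  0.71 -0.51  1.75  0.46  0.8   1.31]
pile2 False [-0.41  0.66 -0.37  1.75  0.32  0.79  0.64]
pile2 True [-0.84  0.64  0.21  1.77 -0.18  0.75 -2.11]
saf False [ 0.02  0.56  0.13  1.68 -0.09  0.9   0.35]
saf True [-0.68  1.06  1.35  1.71 -1.07  1.31 -2.07]
bolt False [ 0.16  0.5  -0.17  1.77  0.1   0.89  1.68]
bolt True [-0.19  0.5   0.28  1.78 -0.18  0.89 -1.23]
bolt90 False [-0.7   0.85  1.36  1.99 -0.94  1.14 -1.9 ]
bolt90 True [ 0.04  0.37  0.24  1.97 -0.12  0.81  0.51]
```

```bash
cat >> h.py <<'E'
def q(yd):
    y=np.array([np.cos(yd),np.sin(yd),0]); z=np.array([0,0,-1.]); return R.from_matrix(np.c_[np.cross(y,z),y,z]).as_quat()
def st(m): print(m,'t',round(manip.current_clock(),2),'gap',round(manip.current_finger_gap(),4),'gf',round(manip.current_gripper_force(),1),'pos',np.round(manip.current_tool_pos(),4),'F',np.round(manip.current_force(),1))
PILE=np.array([.4978,.3695])
E
python3 - <<'E'
from h import *
def carry(xy,a,zp,first):
    xy=np.array(xy); Q=q(a)
    manip.move_pose(np.r_[xy,.16 if first else .13],Q)
    manip.servo_line(np.r_[xy,.003],vel=.15); st('down')
    effector.close(8); st('grip')
    manip.servo_line(np.r_[xy,.10],vel=.15); st('lift')
    manip.servo_line(np.r_[PILE,.10],vel=.2)
    manip.servo_line(np.r_[PILE,zp+.0035],vel=.1); st('place')
    effector.open_jaws()
    manip.servo_line(np.r_[PILE,.13],vel=.2); st('up')
try: carry((.6055,.3208),-np.pi/4,.030,True)
finally: np.savez('im2.npz',t=viewer.get_image('top'),s=viewer.get_image('scene'))
d=np.load('im2.npz')
a=cv2.resize(d['t'][160:260,200:320],None,fx=3.3,fy=3.3,interpolation=cv2.INTER_CUBIC);b=cv2.resize(d['s'][130:230,230:350],None,fx=3.3,fy=3.3,interpolation=cv2.INTER_CUBIC)
cv2.imwrite('pics/e1.png',np.hstack([a,b])[:,:,::-1])
E
```

```text
down t 3.63 gap 0.0917 gf 0.0 pos [0.6065 0.3213 0.0042] F [-0.3 -0.3  0.4]
grip t 4.25 gap 0.06 gf 8.0 pos [0.6056 0.3209 0.0032] F [-0.5  1.1  1.6]
lift t 5.05 gap 0.0598 gf 8.0 pos [0.6048 0.3204 0.0991] F [-0.8 -0.3 -0.6]
place t 6.61 gap 0.0597 gf 8.0 pos [0.498  0.3695 0.0333] F [-0.7  0.6 -0.5]
up t 7.96 gap 0.0918 gf 0.0 pos [0.4973 0.3691 0.1294] F [-0.3  0.1  0. ]
```

View pics/e1.png

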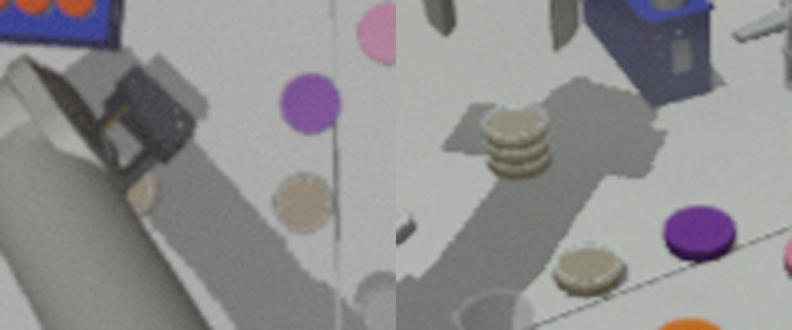

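The right crop shows the first dish squarely on the pile, now three high at about (518,145). Next is the second dish.

```bash
python3 - <<'E'
from h import *
xy=np.array((.4814,.2033)); Q=q(np.pi/2)
manip.move_pose(np.r_[xy,.13],Q)
manip.servo_line(np.r_[xy,.003],vel=.12); manip.sleep(.2); st('down')
effector.close(8); st('grip')
manip.servo_line(np.r_[xy,.12],vel=.15); st('lift')
manip.servo_line(np.r_[PILE,.12],vel=.2)
manip.servo_line(np.r_[PILE,.0485],vel=.1); manip.sleep(.2); st('place')
effector.open_jaws()
manip.servo_line(np.r_[PILE,.16],vel=.2); st('up')
p=np.load('p.npy')
# safety pre-pose: gate frame x=+20 mm, y=59 mm
def gate(x,y,z,a=0):
    H=np.array([.61805,-.16269]); c,s=np.cos(p[2]-0),np.sin(p[2]); return np.r_[H+np.array([[c,-s],[s,c]])@[x,y],z]
manip.move_pose(gate(.020,.059,.24),q(p[2])); st('pre')
t=viewer.get_image('top'); s=viewer.get_image('scene'); np.savez('im3.npz',t=t,s=s)
a=cv2.resize(s[130:290,230:470],None,fx=3.33,fy=3.33,interpolation=cv2.INTER_CUBIC)
cv2.imwrite('pics/f1.png',a[:,:,::-1])
E
```

```text
down t 11.49 gap 0.0916 gf 0.0 pos [0.4819 0.2035 0.0037] F [-0.2  0.4  1.1]
grip t 12.11 gap 0.0595 gf 8.0 pos [0.4814 0.2033 0.003 ] F [ 0.5  0.2 -0.1]
lift t 13.04 gap 0.0593 gf 8.0 pos [0.4808 0.2029 0.1193] F [-0.1  0.2 -1.2]
place t 15.09 gap 0.0593 gf 8.0 pos [0.4981 0.3697 0.0489] F [-0.9  0.2 -0.9]
up t 16.52 gap 0.0918 gf 0.0 pos [0.4973 0.3688 0.1591] F [-0.6  0.1 -0.7]
pre t 18.32 gap 0.0916 gf 0.0 pos [ 0.6281 -0.0986  0.2397] F [-0.7  0.1  0.9]
```

View pics/f1.png

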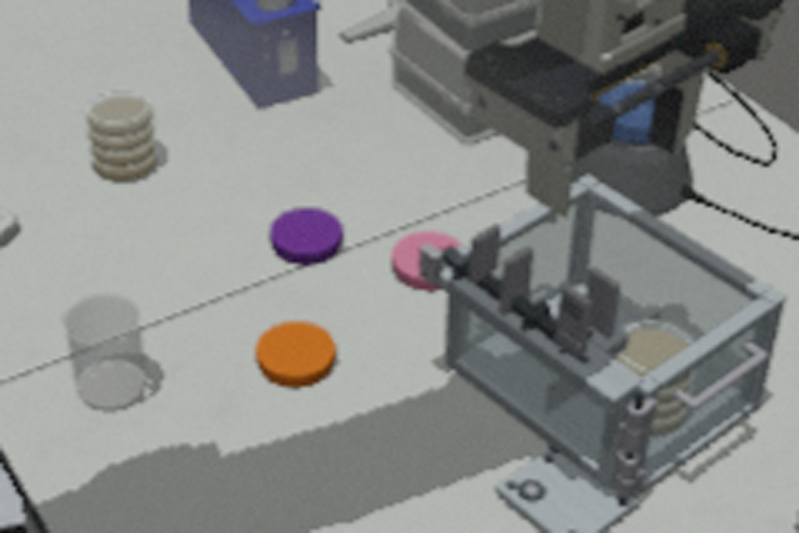

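The pile is now four high and square at about (123,137), and the gripper is above the safety catch.

```bash
cat >> h.py <<'E'
_p=np.load('p.npy'); YAW=_p[2]; H=np.array([.61805,-.16269])
def gate(x,y,z,a=0):
    c,s=np.cos(YAW+a),np.sin(YAW+a); return np.r_[H+np.array([[c,-s],[s,c]])@[x,y],z]
def ing(P): # world -> gate frame (shut)
    c,s=np.cos(YAW),np.sin(YAW); return np.round(np.array([[c,s],[-s,c]])@(np.array(P)[:2]-H),4)
E
python3 - <<'E'
from h import *
manip.servo_line(gate(.020,.059,.125),vel=.12); manip.sleep(.2); st('down'); print(ing(manip.current_tool_pos()))
effector.close(12); manip.sleep(.3); st('closed'); print(ing(manip.current_tool_pos()))
E
```

```text
down t 19.73 gap 0.0919 gf 0.0 pos [ 0.6285 -0.1013  0.1259] F [-0.9 -0.8 -0.6]
[0.0205 0.0588]
closed t 21.16 gap 0.0177 gf 12.0 pos [ 0.6285 -0.101   0.1249] F [ 3.5 -0.1 -5.2]
[0.0205 0.0591]
```

```bash
python3 - <<'E'
from h import *
for z in (.12,.125,.13,.135,.14): print(z,(proj('scene',[gate(0,.172,z)])-[344.6,179.6])*6.4, (proj('scene',[gate(0,.180,z)])-[344.6,179.6])*6.4)
effector.open_jaws()
manip.servo_line(gate(.020,.059,.20),vel=.2); st('up')
Q=q(YAW-np.pi/2)
manip.move_pose(gate(-.006,.1195,.22),Q); st('pre')
manip.servo_line(gate(-.006,.1195,.175),vel=.12); manip.sleep(.1); st('low'); print(ing(manip.current_tool_pos()))
s=viewer.get_image('scene'); cv2.imwrite('pics/g1.png',cv2.resize(s[150:280,340:480],None,fx=4.5,fy=4.5,interpolation=cv2.INTER_CUBIC)[:,:,::-1])
E
```

```text
0.12 [[128.78528316 166.23877936]] [[113.46268194 155.33004189]]
0.125 [[129.34366813 155.50415251]] [[113.97398118 144.6113611 ]]
0.13 [[129.90532812 144.70656515]] [[114.48826592 133.83009351]]
0.135 [[130.47029204 133.84546174]] [[115.00556239 122.98568933]]
0.14 [[131.03858912 122.92028018]] [[115.5258971  112.07759235]]
up t 22.93 gap 0.0919 gf 0.0 pos [ 0.6281 -0.1013  0.2005] F [-0.6  0.4  0.9]
pre t 24.3 gap 0.0916 gf 0.0 pos [ 0.5919 -0.046   0.2193] F [ 0.1 -0.4  0.3]
low t 24.93 gap 0.0921 gf 0.0 pos [ 0.5931 -0.046   0.1759] F [-0.3 -0.3 -0.4]
[-0.0052  0.1192]
```

View pics/g1.png

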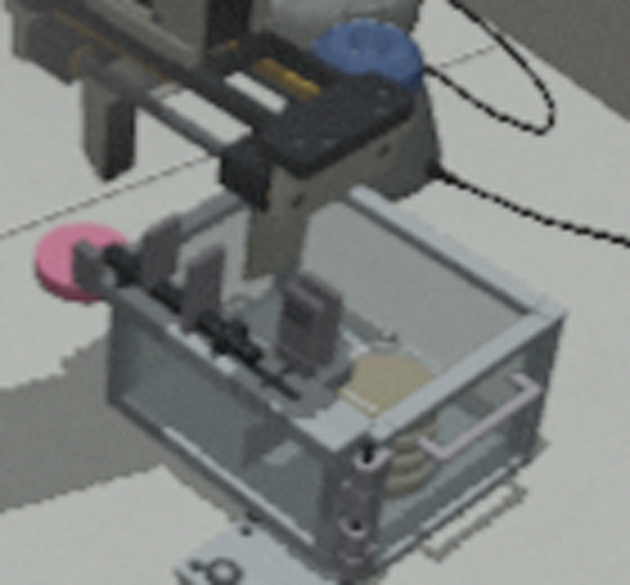

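The safety paddle stands against its lug at about (310,320). The fingers hang clear on either side of the bolt pair, and the keeper at about (90,262) is lower than my grasp height.

```bash
python3 - <<'E'
from h import *
manip.servo_line(gate(-.0065,.1195,.150),vel=.08); st('a')
f=manip.current_force()
if np.linalg.norm(f)<6:
    manip.servo_line(gate(-.0065,.1195,.135),vel=.06); manip.sleep(.2); st('b'); print(ing(manip.current_tool_pos()))
    if np.linalg.norm(manip.current_force())<6:
        effector.close(30); manip.sleep(.3); st('closed'); print(ing(manip.current_tool_pos()),manip.current_wrist_torque())
E
```

```text
a t 25.44 gap 0.0919 gf 0.0 pos [ 0.5912 -0.0459  0.1491] F [-1.1  1.1  0.9]
b t 26.04 gap 0.0918 gf 0.0 pos [ 0.592  -0.0459  0.1353] F [-0.7 -0.7 -0.3]
[-0.0063  0.1194]
closed t 27.43 gap 0.0228 gf 30.1 pos [ 0.5919 -0.0461  0.135 ] F [-0.   0.  -1.4]
[-0.0064  0.1193] [0.37060479 0.03150547 0.09256008]
```

```bash
python3 - <<'E'
from h import *
print(np.round(manip.solve_ik(gate(-.0065,.1195,.135,1.54),q(YAW-np.pi/2+1.54)),2))
for a in np.linspace(0,1.54,13)[1:]:
    manip.servo_line(gate(-.0065,.1195,.135,a),q(YAW-np.pi/2+a),vel=.05)
    F=manip.current_force(); print(round(a,2),np.round(F,1),round(manip.current_finger_gap(),4),np.round(manip.current_tool_pos(),3),round(manip.current_clock(),1))
    if np.linalg.norm(F)>45: print('stop');break
manip.sleep(.3); st('end')
t=viewer.get_image('top'); s=viewer.get_image('scene'); np.savez('im4.npz',t=t,s=s)
a=cv2.resize(s[110:300,290:480],(440,440),interpolation=cv2.INTER_CUBIC); b=cv2.resize(t[120:240,300:420],(360,360),interpolation=cv2.INTER_CUBIC)
b=cv2.copyMakeBorder(b,0,80,0,0,cv2.BORDER_CONSTANT); cv2.imwrite('pics/h1.png',np.hstack([a,b])[:,:,::-1])
E
```

```text
[ 0.43  0.38 -0.15  1.93  0.08  0.83  0.37]
0.13 [ 1.6  0.1 -3.5] 0.0233 [ 0.577 -0.05   0.135] 27.9
0.26 [ 2.2 -1.2 -3.4] 0.0231 [ 0.563 -0.057  0.135] 28.4
0.38 [ 3.7 -2.4 -4.1] 0.0227 [ 0.55  -0.065  0.135] 28.8
0.51 [ 4.9 -2.  -6.9] 0.0231 [ 0.539 -0.074  0.135] 29.3
0.64 [ 4.7 -2.3 -7.5] 0.0229 [ 0.528 -0.085  0.135] 29.7
0.77 [ 4.1 -3.8 -6.2] 0.0232 [ 0.518 -0.098  0.135] 30.2
0.9 [ 5.3 -2.2 -8. ] 0.0233 [ 0.512 -0.11   0.135] 30.6
1.03 [ 6.7 -0.9 -7.7] 0.0231 [ 0.506 -0.124  0.135] 31.1
1.16 [ 6.2  0.1 -8.2] 0.0234 [ 0.502 -0.139  0.135] 31.6
1.28 [ 5.2  0.5 -8. ] 0.0234 [ 0.5   -0.154  0.135] 32.0
1.41 [ 6.2  1.1 -7.6] 0.0232 [ 0.5   -0.169  0.135] 32.5
1.54 [ 5.   1.8 -6. ] 0.023 [ 0.502 -0.184  0.135] 32.9
end t 33.23 gap 0.0231 gf 30.1 pos [ 0.5019 -0.1836  0.1349] F [ 5.5  1.8 -6.4]
```

View pics/h1.png

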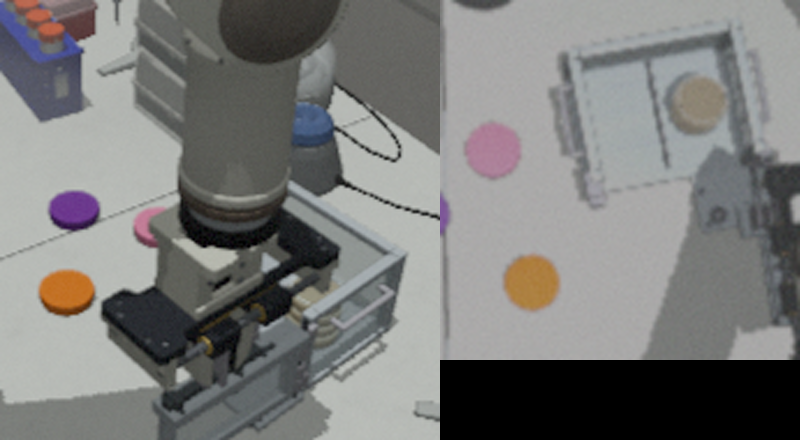

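The gate stands at about a right angle to the carrier front, gripped by the bolt pair. The bay is clear and the bystanders are untouched.

```bash
python3 -c "
from bench import manip
print(manip.hand_in())"
```

```text
the job is handed in; nothing more can be done
None
```

I handed the job in at about 33 s: both loose dishes are on the pile, both catches were squeezed in order, and the arm is holding the gate open at about 1.54 rad (roughly 88°).

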